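Unpin the tea warmer's lid

ROBOT

A 6-joint arm with a two-finger parallel gripper is mounted at the origin on the work surface. World frame = base frame: x ahead of the robot, y to its left, z up, the work surface at z = 0. Lengths are in m, angles in rad, forces in N, time in s.
With the tool pointing down it reaches from about 0.35 to 0.975 m from the base axis. Payload 4.9 kg.
Tool frame: the origin (TCP) lies between the finger pads; the fingertips stand 17 mm ahead of it and the grasp point (between the pads) lies 2 mm behind it (manip.nose_length is the distance from the TCP to the fingertips, in m); z points along the fingers, y is the line along which they close (so a half turn about z gives the same grasp; the last joint's range is limited). The gripper opens to 85 mm and grips with 20 to 120 N. Pads are 22 mm wide; open, the fingers measure 114 mm over their backs; the gripper's body (76 mm by 85 mm) begins 54 mm behind the grasp point. The pads swing forward as they close: fully open they stand 13 mm farther back than shut.
Start: joints at [-0.119, 0.053, 1.613, -0, 1.476, -0.119], TCP at [0.625, 0, 0.248] pointing down, gripper open.
Joint ranges: [-3.01, 3.01], [-1.01, 2.22], [0.06, 2.58], [-1.02, 4.17], [0.09, 2.62], [-3.14, 3.14]. Speed limits (rad/s): [2.57, 2.57, 3.14, 3.14, 3.14, 3.14].

INTERFACE

Orientations are given as a unit quaternion [w, x, y, z].
In Python, from plant import manip gives the robot as it stands. The module is installed in compiled form; this text tells all that it offers.
- The arm moves only by the tool apply_moves, never from a script. Its argument "moves" is a list of rows, each a list of 3 entries, a list of its own where there are three numbers: the turn, a rotation vector about the tool's x, y, z in rad, then the shift along the tool's x, y, z in cm, then the closure, from -1 (fully open) to 1 (shut), so that 0 is half open. A call has 1 to 20 rows; each row is the pose to reach, as a shift and turn from the pose commanded when the call began, along the tool's axes at that moment; what a row does not reach only later rows make up. A row lasts 1/10 s, in which the tool goes at most 50 mm and 8.59 degrees, less where a joint would pass 70% of its speed; a pose out of reach is approached as far as the arm can. A call with a gripper value outside its range is refused whole. The fingers move at their own pace and stop on an object; the grip force is fixed at half the most. Time passes only in rows, so rows that repeat a pose let the fingers close. It gives the time, the measured TCP pose, the force, the opening and the grip force at its end, in the units of the state.
- manip.state(): the state, without advancing time (a new reading comes with each control period).
- manip.grab_frame(name): name is "scene" or "side" or "wrist"; returns a dict with "image" (384x512x3 uint8, red, green, blue), "K" (3x3 intrinsics, pixels), "rvec" (rotation vector, rad) and "tvec" (3), from world to camera coordinates, as OpenCV has them. Camera axes: x right, y down, z forward; pixel columns grow to the right and rows downward; lengths in m; the calibration is good to about 2 mm. A picture is of the moment at which its call begins. There is no depth.
- manip.job_done(): hands the job in; it is judged then, once.
Trained networks look in a picture, given as the dict that the camera call returned (one of the last four; its "shot" number tells which), for a name from the list of things; names that differ only in an ending like _2 or _b are one class to them, and where a whole thing is asked for, a point or a joint stands for the part that bears it (a point fixed in the world has none). Each returns a list of dicts, best first, with "score" (0 to 1); they miss things now and then, are a little off and sometimes report something else, mostly with a low value. They report only what shows in the picture. A call takes as long as a camera call. They do not tell look-alikes from the thing itself.
- manip.look_for(picture, label): "location" ([x, y, z] in m, in the coordinates of the camera as it stood for that picture, good to about 4 mm: the middle of the surface that is visible of it).
- manip.silhouettes(picture, label): "pixels" (384x512 bool, what is visible of it).
- manip.spot_point(picture, label): "location" ([x, y, z] in m, in the coordinates of the camera as it stood for that picture, good to about 4 mm: a listed point, or the origin of a listed thing).
The state is a dict: "time": time; "joint_pos": joint angles; "joint_vel": joint speeds; "joint_efforts": joint torques, N m; "tool_pos": TCP position; "tool_rot": TCP orientation; "contact_force": force on the tool from outside, world axes, zero at the start; "ft_torque": the same for the moment, N m; "gripper_width": opening from 0.0 (shut) to 1.0 (fully open); "grasp_force": force on a finger pad.
Only numpy, scipy, OpenCV 4.12 (cv2) and the standard library are available. Lean on these libraries where they do the work, as an engineer would, in place of code of your own. Each camera call takes 0.05 s, during which the arm holds its last target. There are 200 camera calls.

TASK

The lid of the tea warmer has to come off for washing. Take the forked tool from its stand, set the fork over the spring hinge bar between its collar and the lug, gently press the collar in sideways until the bar's tip leaves the lug, keep it pressed while drawing the lid towards the warmer's front until both ends of the bar are well clear of the lugs, and leave the lid lying flat on the warmer; then put the tool back in its stand. Touch the lid with the tool only, never force anything, and leave the other things where they are.

Things in the scene. Friction and masses are not known exactly. Their poses are not given: they have to be found in the camera images.
- warmer: Tea warmer, fixed: aluminium box 290 x 290 mm, flat top 100 mm above the table; origin on the table under its centre, x towards its back (away from the robot), y towards the robot's left, z up; its front (-x) has a black panel with three knobs. Near the back of the top is a steel hinge bracket with two upright lugs
- hinge (a point): nominal point of the warmer's hinge axis (along y), 65 mm behind its centre, 16 mm above its top; axes as the warmer's. Lugs, from here: right y -42.5 to -35.5 mm, with a 9 mm high slot open to the front; left y 19.5 to 26.5 mm, with a closed 9 x 9 mm hole through it; 24 mm deep in x, 12 mm higher than the axis. Both sit up to 5 mm further left or right together, different each time, not measured
- lid: Steel lid (about 0.3 kg) lying loose on the warmer's top, held only by its hinge bar: plate 115 (x) x 150 (y) x 6 mm from 20 to 135 mm in front of the bar axis, black knob, top at 32 mm. Origin on the underside, straight below the bar axis (16 mm up), at the start below hinge within 1 mm or so; axes as the warmer's. A knuckle 25 mm tall fills y -30 to -6 mm at the axis
- collar (a point): centre of the collar of the spring bar: a disc 20 mm in diameter, 4 mm thick, on the 6 mm thick bar that comes out of the knuckle towards +y; axes as the lid's; at rest 3.5 mm to +y of the lid's origin. Beyond it 9 to 19 mm of bare bar are exposed up to the left lug. More than 13 N from the tool would bend the bar
- bar_tip (a point): free end of the spring bar, 25.5 mm to +y of the collar's centre; at the start 4 to 15 mm deep in the left lug's hole. Pushing the collar to -y first slides the lid 0 to 11 mm until its knuckle meets the right lug, then compresses the bar: 4 N to start, 6.4 N at its solid stop 6 mm on. The tip is out of the hole 2 mm before that stop
- stub_end (a point): end of the 6 mm thick fixed stub at the other end of the hinge, 46 mm to -y of the lid's origin, at bar height; lies in the right lug's slot, which lets it out to the front
- fork_grip (a point): centre of the forked tool's black handle (20 x 20 mm, 52 mm tall; tool 0.09 kg), upright, z up. Underside of its 36 x 36 x 5 mm guard is 31 mm below. Under it a flat steel fork, 22 mm wide in x, 4 mm thick in y, points down: two prongs 5 mm wide, 12 mm apart in x, ends 65 mm below this point, bottom of the gap between them 45 mm below
- stand: wooden stand of the tool, fixed, 56 x 56 mm, 50 mm tall, with a 28 x 28 mm square hole from the top; origin on the table under its centre; left or right of the warmer. The tool hangs in it by its guard resting on the top, so that fork_grip is 81 mm above the table
- sugar_box: fixed open cardboard box 70 x 90 x 45 mm on the other side of the warmer
- glass: small white tea cup, 48 mm wide, 60 mm tall, standing on the warmer's front left corner; origin under it
- mug: white mug 90 mm tall; origin under it
- paper_cup: paper cup 85 mm tall; origin under it
- tea_tin: tin 110 mm tall; origin under it
- spoon: steel spoon lying on the table
Not all that is in view belongs to the job. Of the things that look like the lid, the middle-sized one is meant.

How it is judged:
By the outcome, as a careful person would: the job done as asked, in the order asked, and still so for the second after the job is handed in, with the robot touching nothing.
It also fails if it takes over 69 s, if anything falls off the work surface, if the arm or the gripper's body presses on something with over 40 N, if the wrist force passes 120 N, or if a joint passes its speed limit or range.

## Working session

There is one attempt and no reset: what is moved stays moved. The work goes in short steps, Python scripts to look and compute and a tool call to move; the robot and the scene stay as the last step left them, time stands still between calls to the robot, and variables do not carry over. Pictures are saved under pics/ and viewed, at most 10 in all, crops included, and the job is handed in when it is done.

Besides the shell and the picture viewer there is one more tool, called after "Call:" by a JSON object that holds its "method" and its "body". apply_moves: Moves the arm, as the interface text tells. Its arguments: {"type":"object","properties":{"moves":{"type":"array"}},"required":["moves"]}

```bash
mkdir -p pics
cat > h.py <<'E'
import numpy as np, cv2
from plant import manip
from scipy.spatial.transform import Rotation as R
def grab(n,save=None):
    f=manip.grab_frame(n)
    if save: cv2.imwrite(f'pics/{save}.png',f['image'][:,:,::-1])
    return f
def w(f,p):
    Rm=cv2.Rodrigues(np.array(f['rvec'],float))[0]
    return Rm.T@(np.array(p)-np.array(f['tvec']).ravel())
def px(f,P):
    return cv2.projectPoints(np.array(P,float).reshape(-1,3),np.array(f['rvec'],float),np.array(f['tvec'],float),f['K'],None)[0].reshape(-1,2)
def ray(f,uv,z):
    Rm=cv2.Rodrigues(np.array(f['rvec'],float))[0]; c=-Rm.T@np.array(f['tvec']).ravel()
    d=Rm.T@np.linalg.inv(f['K'])@np.array([uv[0],uv[1],1.]); return c+d*(z-c[2])/d[2]
def pts(f,names,kind='spot_point'):
    for n in names:
        print(kind,n,[(round(d['score'],2),w(f,d['location']).round(4).tolist(),px(f,w(f,d['location']))[0].round().tolist()) for d in getattr(manip,kind)(f,n)[:3]])
E
python3 - <<'E'
from h import *
a=[]
for n in ('scene','side'):
    f=grab(n); a.append(f['image'])
    print(n,'cam',w(f,[0,0,0]).round(3))
    pts(f,['warmer','hinge','lid','collar','bar_tip','stub_end','fork_grip','stand','glass'])
cv2.imwrite('pics/a.png',cv2.resize(np.vstack(a),None,fx=.78,fy=.78)[:,:,::-1])
cv2.imwrite('pics/scene0.png',a[0][:,:,::-1]);cv2.imwrite('pics/side0.png',a[1][:,:,::-1])
s=manip.state();print(s['tool_pos'],s['tool_rot'],s['time'])
E
```

```text
scene cam [ 1.338 -0.649  1.242]
spot_point warmer [(0.69, [0.538, 0.009, -0.0009], [273.0, 243.0]), (0.32, [0.4243, -0.3368, -0.002], [164.0, 270.0])]
spot_point hinge [(0.71, [0.6034, 0.0196, 0.1188], [290.0, 230.0])]
spot_point lid [(0.89, [0.6032, 0.0196, 0.1017], [289.0, 233.0]), (0.56, [0.086, -0.3224, 0.0025], [122.0, 204.0]), (0.43, [0.2659, 0.4222, -0.0043], [314.0, 154.0])]
spot_point collar [(0.58, [0.0905, -0.3258, 0.0239], [120.0, 201.0]), (0.41, [0.6026, 0.0255, 0.1167], [291.0, 229.0]), (0.29, [0.6174, 0.4604, 0.0023], [387.0, 200.0])]
spot_point bar_tip [(0.54, [0.105, -0.358, 0.0158], [114.0, 209.0]), (0.47, [0.5943, 0.0531, 0.1148], [296.0, 224.0])]
spot_point stub_end [(0.7, [0.6128, -0.0189, 0.1128], [282.0, 239.0]), (0.67, [0.2989, 0.429, 0.0097], [321.0, 155.0]), (0.57, [0.0684, -0.2657, 0.0172], [134.0, 192.0])]
spot_point fork_grip [(0.6, [0.4256, -0.3352, 0.0808], [161.0, 253.0])]
spot_point stand [(0.72, [0.4226, -0.3384, -0.0019], [163.0, 269.0])]
spot_point glass [(0.55, [0.4131, 0.1046, 0.1032], [274.0, 187.0])]
side cam [ 0.078 -0.711  0.986]
spot_point 
[... 488 characters left out ...]
1, [0.1015, -0.3576, 0.0217], [205.0, 332.0])]
spot_point stub_end [(0.97, [0.3009, 0.4326, 0.0157], [192.0, 131.0]), (0.82, [0.0703, -0.2695, 0.0172], [184.0, 307.0]), (0.71, [0.6141, -0.0267, 0.1139], [319.0, 169.0])]
spot_point fork_grip [(0.67, [0.6654, 0.3304, 0.0027], [284.0, 127.0]), (0.64, [0.4225, -0.3333, 0.0796], [312.0, 271.0]), (0.22, [0.6151, 0.4547, 0.0001], [261.0, 113.0])]
spot_point stand [(0.93, [0.4234, -0.3376, 0.0015], [309.0, 285.0]), (0.57, [0.4244, -0.3308, 0.0793], [312.0, 270.0])]
spot_point glass [(0.77, [0.4186, 0.0985, 0.0987], [250.0, 163.0])]
[ 6.24961875e-01 -2.04326796e-05  2.48287388e-01] [-1.07388030e-05  7.07116664e-01  7.07096897e-01 -2.84406336e-05] 1.0
```

View pics/a.png

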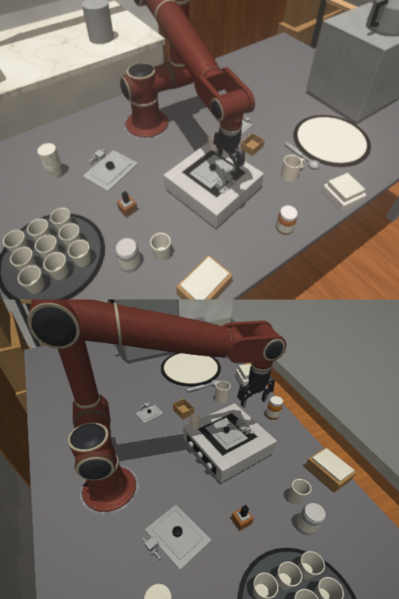

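Run:
```python
from h import *
a=cv2.imread('pics/scene0.png');b=cv2.imread('pics/side0.png')
c=np.hstack([cv2.resize(a[180:280,210:340],(390,300),interpolation=3),cv2.resize(b[130:230,230:360],(390,300),interpolation=3)])
d=np.hstack([cv2.resize(a[170:290,90:246],(390,300)),cv2.resize(b[120:360,130:442],(390,300))])
cv2.imwrite('pics/b.png',np.vstack([c,d]))
f=grab('wrist','w0'); pts(f,['hinge','lid','collar','bar_tip','stub_end','warmer']); print(w(f,[0,0,0]))
```

```text
spot_point hinge [(0.94, [0.6055, 0.0222, 0.1176], [234.0, 163.0])]
spot_point lid [(0.91, [0.6012, 0.0223, 0.1009], [230.0, 160.0])]
spot_point collar [(0.79, [0.6002, 0.0233, 0.1179], [227.0, 162.0])]
spot_point bar_tip [(0.66, [0.5974, 0.0513, 0.1209], [222.0, 127.0])]
spot_point stub_end [(0.97, [0.611, -0.0204, 0.1182], [241.0, 213.0]), (0.4, [0.6032, 0.0236, 0.1179], [231.0, 162.0])]
spot_point warmer [(0.68, [0.6006, 0.0211, 0.1005], [229.0, 161.0]), (0.35, [0.6019, 0.0195, 0.1209], [229.0, 167.0])]
[0.62518892 0.07099895 0.37423703]
```

View pics/b.png

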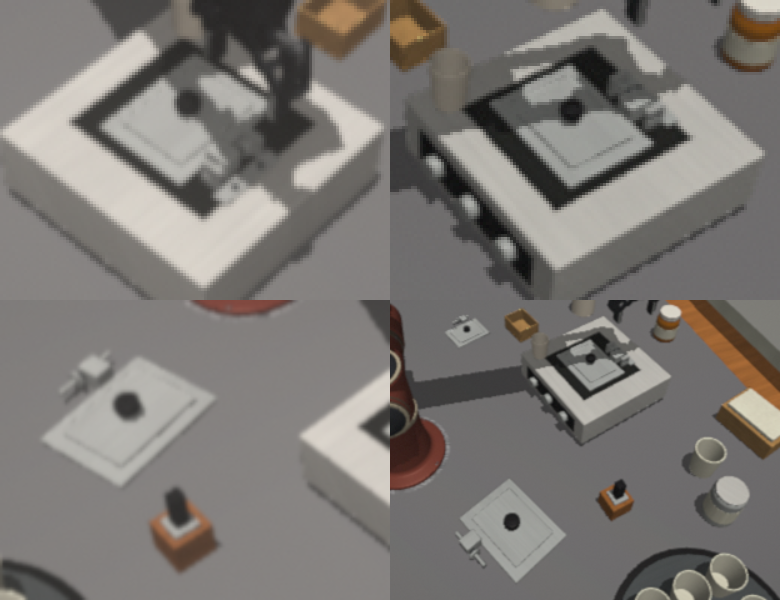

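View pics/w0.png

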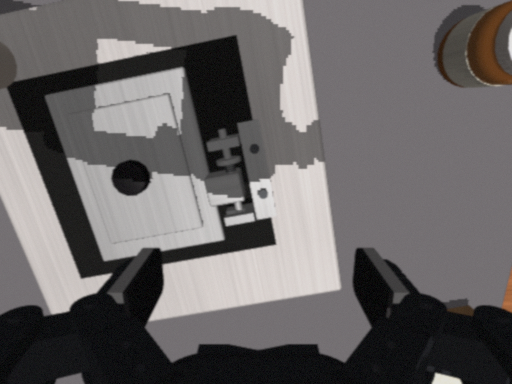

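The lids are the one on the warmer (scene ~(275,225), wrist ~(131,178)), a larger one on the table (scene ~(130,215)) and a smaller one (side ~(185,137)). The warmer's lid is the middle-sized one, sits in the hinge bracket, and is the one meant. In the wrist picture the left lug is at ~(222,140), the right lug at ~(238,213) and the collar at ~(228,160). Next I look at the stand from above.

Call:
{"method": "apply_moves", "body": {"moves": [[[0,0,0],[-40,-20,0],-1],[[0,0,0],[-40,-20,0],-1],[[0,0,0],[-40,-20,0],-1],[[0,0,0],[-40,-20,0],-1],[[0,0,0],[-40,-20,0],-1],[[0,0,0],[-40,-20,0],-1],[[0,0,0],[-40,-20,0],-1],[[0,0,0],[-40,-20,0],-1],[[0,0,0],[-40,-20,0],-1],[[0,0,0],[-40,-20,0],-1],[[0,0,0],[-40,-20,0],-1]]}}

```text
time: 2.45
tool_pos: [0.4244, -0.4007, 0.2482]
tool_rot: [-0.0, 0.708, 0.706, 0.0]
contact_force: [0.0, 0.3, 0.0]
gripper_width: 0.999
grasp_force: 0.0
```

Run:
```python
from h import *
s=manip.state();print(s['time'],s['tool_pos'],s['joint_pos'])
f=grab('wrist','w1'); pts(f,['fork_grip','stand']); pts(f,['fork_grip'],'look_for')
for n in ('stand','fork_grip'):
    r=manip.silhouettes(f,n)
    if r:
        m=r[0]['pixels'].astype(np.uint8); c=max(cv2.findContours(m,0,2)[0],key=cv2.contourArea)
        print(n,cv2.minAreaRect(c))
b=cv2.resize(f['image'],None,fx=1.5,fy=1.5)[:,:,::-1];cv2.imwrite('pics/w1b.png',b)
# warmer yaw from w0 corners; camera pose of w0
f0=dict(f)
Rm=cv2.Rodrigues(np.array(f['rvec'],float))[0]; c0=np.array([0.62518892,0.07099895,0.37423703]); f0['tvec']=-Rm@c0
for uv in [(237,37),(275,243),(80,277),(10,85),(303,0),(340,288)]: print(uv,ray(f0,uv,.1).round(4))
```

```text
2.45 [ 0.42443436 -0.40068032  0.24818854] [-8.84298694e-01 -4.45311301e-02  1.71060660e+00  4.72538804e-04
  1.47594731e+00 -8.82130661e-01]
spot_point fork_grip [(0.79, [0.4235, -0.333, 0.076], [256.0, 104.0]), (0.64, [0.6399, -0.4409, 0.0035], [437.0, 196.0])]
spot_point stand []
look_for fork_grip [(0.85, [0.4237, -0.3367, 0.0524], [257.0, 108.0])]
stand ((257.40362548828125, 105.35186767578125), (60.271183013916016, 58.938846588134766), 83.51692199707031)
fork_grip ((257.7720947265625, 107.03031921386719), (39.00782012939453, 38.175209045410156), 87.61405944824219)
(237, 37) [0.6091 0.1184 0.1   ]
(275, 243) [ 0.6408 -0.0559  0.1   ]
(80, 277) [ 0.4544 -0.0909  0.1   ]
(10, 85) [0.4253 0.0835 0.1   ]
(303, 0) [0.6594 0.1437 0.1   ]
(340, 288) [ 0.7044 -0.1035  0.1   ]
```

View pics/w1b.png

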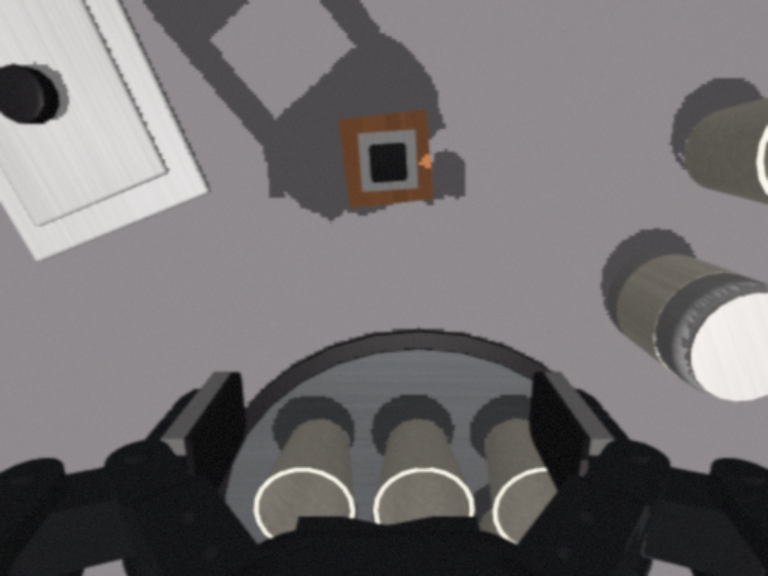

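The stand is at ~(257,105) in wrist pixels, with the tool's handle top at ~(259,107), turned only a few degrees.

Run:
```python
from h import *
f=grab('wrist')
g=cv2.resize(f['image'][60:155,210:305],None,fx=6,fy=6,interpolation=cv2.INTER_CUBIC)
def rect(m,z,n):
    c=max(cv2.findContours(m.astype(np.uint8),0,2)[0],key=cv2.contourArea); b=cv2.boxPoints(cv2.minAreaRect(c))/6+[210-.4,60-.4]
    P=np.array([ray(f,u,z) for u in b]); e=P[1]-P[0]; print(n,P.mean(0).round(4),np.linalg.norm(np.diff(P,axis=0),axis=1).round(4),np.degrees(np.arctan2(e[1],e[0]))%90)
v=g.max(2).astype(int); h=g.astype(int); sat=v-h.min(2)
cx,cy=(258.7-210)*6,(107.5-60)*6
yy,xx=np.mgrid[:v.shape[0],:v.shape[1]]; near=(abs(xx-cx)<130)&(abs(yy-cy)<130)
rect((v<60)&near,.107,'handle'); 
wood=sat>50; rect(wood,.05,'stand')
rect((sat<35)&near,.055,'guard')
```

```text
handle [ 0.4253 -0.3356  0.107 ] [0.0191 0.0194 0.0195] 3.719289181180611
stand [ 0.4247 -0.3351  0.05  ] [0.0544 0.0548 0.0571] 6.198467999788923
guard [ 0.4252 -0.3357  0.055 ] [0.0369 0.037  0.0381] 3.0869262876588017
```

Call:
{"method": "apply_moves", "body": {"moves": [[[0,0,0.15],[2,0,2],-1],[[0,0,0.3],[4,0,4],-1],[[0,0,0.45],[6.4,0,6],-1],[[0,0,0.6],[6.4,0,8],-1],[[0,0,0.75],[6.4,0,8],-1],[[0,0,0.9],[6.4,0,8],-1],[[0,0,1.05],[6.4,0,8],-1],[[0,0,1.2],[6.4,0,8],-1],[[0,0,1.35],[6.4,0,8],-1],[[0,0,1.5],[6.4,0,8],-1],[[0,0,1.51],[6.4,0,8],-1],[[0,0,1.51],[6.4,0,8],-1],[[0,0,1.51],[6.4,0,8],-1]]}}

```text
time: 4.1
tool_pos: [0.4251, -0.3358, 0.1683]
tool_rot: [0.0, 0.999, 0.032, 0.0]
contact_force: [0.0, -0.2, -0.3]
gripper_width: 1.0
grasp_force: 0.0
```

Run:
```python
from h import *
s=manip.state();print(s['time'],s['tool_pos'],s['joint_pos'].round(3) if hasattr(s['joint_pos'],'round') else s['joint_pos']); q=np.array(s['tool_rot']); print(R.from_quat(q[[1,2,3,0]]).as_matrix().round(3))
```

```text
4.1 [ 0.42511229 -0.33577976  0.16834377] [-0.806 -0.083  1.884 -0.     1.341  0.702]
[[ 0.998  0.063  0.   ]
 [ 0.063 -0.998 -0.   ]
 [ 0.     0.    -1.   ]]
```

Call:
{"method": "apply_moves", "body": {"moves": [[[0,0,0],[0,0,3],-1],[[0,0,0],[0,0,6],-1],[[0,0,0],[0,0,8],-1],[[0,0,0],[0,0,8.7],-1],[[0,0,0],[0,0,8.7],-1],[[0,0,0],[0,0,8.7],0],[[0,0,0],[0,0,8.7],1],[[0,0,0],[0,0,8.7],1],[[0,0,0],[0,0,8.7],1],[[0,0,0],[0,0,8.7],1],[[0,0,0],[0,0,8.7],1],[[0,0,0],[0,0,8.7],1],[[0,0,0],[0,0,8.7],1],[[0,0,0],[0,0,8.7],1]]}}

```text
time: 5.5
tool_pos: [0.4254, -0.3364, 0.0821]
tool_rot: [0.0, 1.0, 0.03, 0.0]
contact_force: [-0.4, 0.5, 5.3]
gripper_width: 0.224
grasp_force: 59.0
```

Call:
{"method": "apply_moves", "body": {"moves": [[[0,0,0],[0,0,-1],1],[[0,0,0],[0,0,-3],1],[[0,0,0],[0,0,-6],1],[[0,0,0],[0,0,-10],1],[[0,0,0],[0,0,-14],1],[[0,0,0],[0,0,-17],1],[[0,0,0],[0,0,-17],1],[[0,0,0],[0,0,-17],1]]}}

```text
time: 6.3
tool_pos: [0.4249, -0.3359, 0.2513]
tool_rot: [0.0, 1.0, 0.03, 0.0]
contact_force: [0.2, 0.3, -0.6]
gripper_width: 0.228
grasp_force: 58.6
```

Run:
```python
from h import *
s=manip.state();print(s['time'],s['tool_pos'],s['contact_force'],s['gripper_width'])
f=grab('side'); pts(f,['fork_grip','stand']); g=grab('scene'); pts(g,['fork_grip'])
o=[]
for k in (f,g):
    u=px(k,np.array(s['tool_pos'])-[0,0,.03])[0].round().astype(int); print(u)
    o.append(cv2.resize(k['image'][u[1]-40:u[1]+40,u[0]-40:u[0]+40],(390,390),interpolation=3))
cv2.imwrite('pics/c.png',np.hstack(o)[:,:,::-1])
f0=grab('side')
```

```text
6.3 [ 0.42488749 -0.33587589  0.25131535] [ 0.22672651  0.3175507  -0.62791381] 0.22816883387750433
spot_point fork_grip [(0.68, [0.4234, -0.3295, 0.2494], [321.0, 236.0])]
spot_point stand [(0.74, [0.4266, -0.3356, -0.0031], [309.0, 285.0])]
spot_point fork_grip [(0.51, [0.4228, -0.3323, 0.2488], [153.0, 214.0])]
[321 244]
[154 222]
```

View pics/c.png

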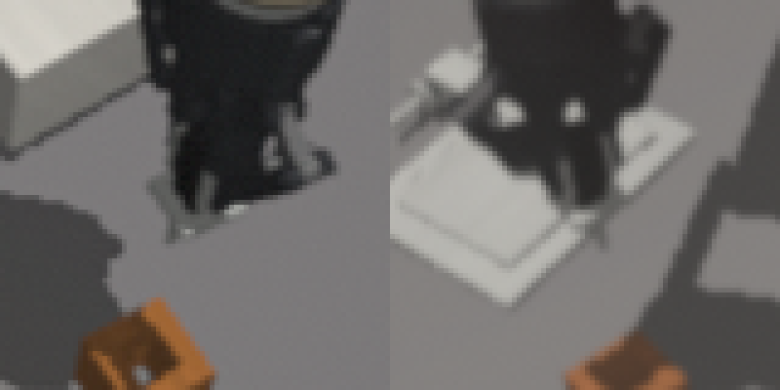

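Run:
```python
from h import *
s=manip.state(); q=np.array(s['tool_rot']); M=R.from_quat(q[[1,2,3,0]]).as_matrix(); T=np.array(s['tool_pos'])
o=[]
for n in ('side','scene'):
    k=grab(n)
    u=px(k,T-[0,0,.05])[0].round().astype(int); row=[]
    for hyp in (None,0,1):
        im=cv2.resize(k['image'][u[1]-20:u[1]+20,u[0]-20:u[0]+20],(260,260),interpolation=3)
        if hyp is not None:
            for sg in (-1,1):
                L=[]
                for zz in (.032,.065):
                    p=np.array([0,0,zz+.001]); p[hyp]=sg*.0085; L.append(((px(k,T+M@p)[0]-u+20.5)*6.5).astype(int))
                cv2.line(im,tuple(map(int,L[0])),tuple(map(int,L[1])),(255,0,0),1)
        row.append(im)
    o.append(np.hstack(row))
cv2.imwrite('pics/d.png',np.vstack(o)[:,:,::-1])
```

```text
(no output)
```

View pics/d.png

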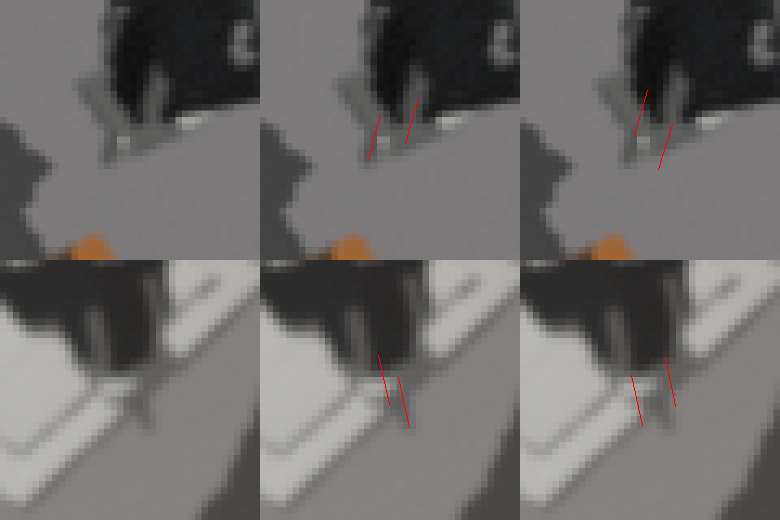

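Hypothesis "wide along the hand's x" matches: prong end at (110,160) in the side crop and (150,428) in the scene crop. So I carry the tool to the warmer and look down on the hinge.

Call:
{"method": "apply_moves", "body": {"moves": [[[0,0,-0.01],[1,-3,0],1],[[0,0,-0.03],[3,-7,0],1],[[0,0,-0.05],[5,-11.5,0],1],[[0,0,-0.07],[6.5,-16,0],1],[[0,0,-0.09],[8,-20,0],1],[[0,0,-0.11],[10,-24,0],1],[[0,0,-0.119],[11.5,-28,0.5],1],[[0,0,-0.119],[12.5,-31.5,1.5],1],[[0,0,-0.119],[13,-33.6,3.1],1],[[0,0,-0.119],[13,-33.6,3.1],1],[[0,0,-0.119],[13,-33.6,3.1],1]]}}

```text
time: 7.8
tool_pos: [0.534, 0.0074, 0.2197]
tool_rot: [0.0, 0.996, 0.09, -0.001]
contact_force: [0.2, -0.4, -0.6]
gripper_width: 0.223
grasp_force: 58.9
```

Run:
```python
from h import *
s=manip.state();print(s['time'],s['tool_pos'],s['contact_force']); q=np.array(s['tool_rot']); print(R.from_quat(q[[1,2,3,0]]).as_matrix().round(4)[:2,:2].tolist())
f=grab('wrist','w2'); np.savez('w2.npz',**f); pts(f,['hinge','lid','collar','bar_tip','stub_end'])
u=px(f,[.603,.02,.116])[0].round().astype(int); print(u)
x0,y0=u[0]-65,u[1]-50;print(x0,y0)
im=cv2.resize(f['image'][y0:y0+100,x0:x0+130],None,fx=6,fy=6,interpolation=3)
cv2.imwrite('pics/e.png',cv2.convertScaleAbs(im,alpha=1.6)[:,:,::-1])
```

```text
7.8 [0.53400891 0.00740125 0.2197465 ] [ 0.19533692 -0.4195573  -0.59086789]
[[0.9837, 0.1799], [0.1799, -0.9837]]
spot_point hinge [(0.96, [0.6031, 0.0232, 0.1177], [253.0, 101.0]), (0.24, [0.5991, 0.0226, 0.1003], [253.0, 107.0])]
spot_point lid [(0.67, [0.5997, 0.0218, 0.0997], [254.0, 106.0])]
spot_point collar [(0.71, [0.6017, 0.0214, 0.1152], [255.0, 104.0])]
spot_point bar_tip [(0.95, [0.5978, 0.0514, 0.1174], [211.0, 101.0])]
spot_point stub_end [(0.93, [0.6122, -0.0225, 0.1161], [321.0, 100.0])]
[257 102]
192 52
```

View pics/e.png

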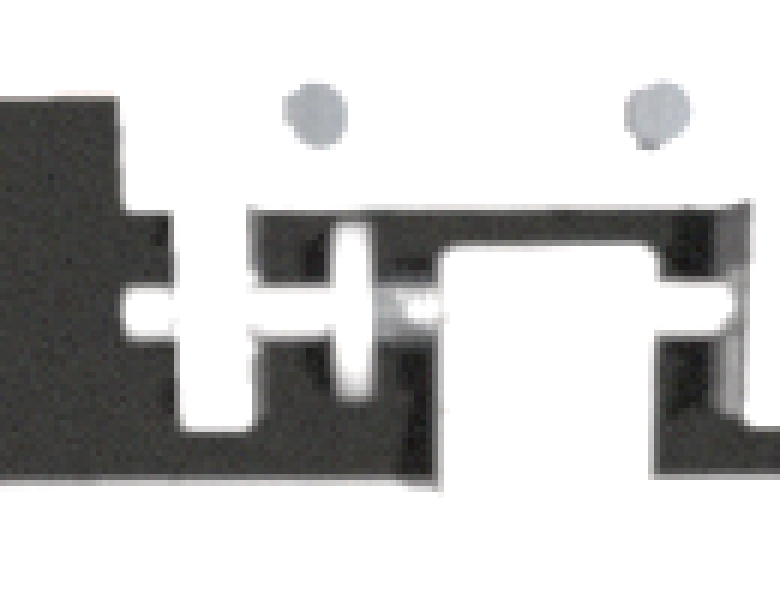

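Clear view: left lug at crop x 175–255, bare bar 255–332, collar 332–372, knuckle 440–660, bar row ~313, aligned with the hand. Gap is only ~9 mm. I'll compute the target and check the fork's own position in the same picture.

Run:
```python
from h import *
f=dict(np.load('w2.npz')); f['rvec']=f['rvec'];s=manip.state();T=np.array(s['tool_pos']);q=np.array(s['tool_rot']);M=R.from_quat(q[[1,2,3,0]]).as_matrix()
print(f['K'].round(1).tolist(), (M.T@(w(f,[0,0,0])-T)).round(4), (M.T@cv2.Rodrigues(f['rvec'])[0].T).round(4).tolist())
c=lambda x,y:(192+(x+.5)/6-.5,52+(y+.5)/6-.5)
for n,x,y,z in [('lugface',253,390,.128),('collarL top',332,311,.126),('collarR',372,311,.126),('bar@mid',290,313,.119),('collar up',352,222,.116),('collar dn',352,398,.116),('knuckleL',440,360,.125),('knuckleR',656,360,.125)]:
    print(n,((M.T@(ray(f,c(x,y),z)-T))*1000).round(1))
im=f['image'][270:350,216:296]; im=cv2.resize(im,None,fx=7,fy=7,interpolation=3)
cv2.imwrite('pics/g.png',cv2.convertScaleAbs(im,alpha=1.5)[:,:,::-1])
for p in ([.011,-.002,.065],[.011,.002,.065],[.006,0,.065],[.018,-.018,.032],[.018,.018,.032]): print(((px(f,T+M@(np.array(p)+[0,0,.0011]))[0]-[216,270]+.5)*7).round())
```

```text
[[322.2, 0.0, 257.8], [0.0, 322.2, 194.5], [0.0, 0.0, 1.0]] [ 0.0711 -0.0013 -0.1244] [[0.0024, -0.9594, -0.2821], [1.0, 0.002, 0.0016], [-0.001, -0.2821, 0.9594]]
lugface [ 60.4 -16.9  93.1]
collarL top [68.7 -8.2 95.1]
collarR [68.8 -3.8 95.1]
bar@mid [ 68.4 -13.2 102.1]
collar up [ 78.3  -6.2 105.1]
collar dn [ 59.   -6.3 105.1]
knuckleL [63.6  3.7 96.1]
knuckleR [63.6 27.5 96.1]
[ 284. -481.]
[ 330. -481.]
[ 307. -428.]
[  66. -438.]
[ 554. -437.]
```

View pics/g.png

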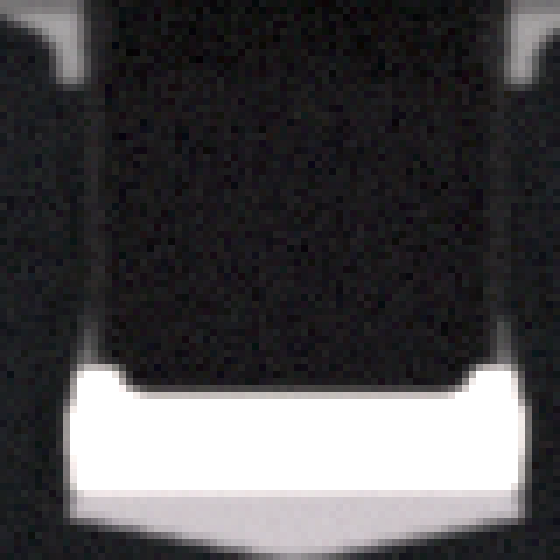

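Run:
```python
from h import *
f=dict(np.load('w2.npz')); g=f['image'].max(2)
np.set_printoptions(linewidth=250)
print('     ',np.arange(244,276))
for r in range(194,216): print(r,g[r,244:276])
print('guard row wide',[ (r,np.flatnonzero(np.abs(np.diff(g[r].astype(int)))[215:305]>25)+216) for r in (206,210,214,218,222)])
```

```text
[244 245 246 247 248 249 250 251 252 253 254 255 256 257 258 259 260 261 262 263 264 265 266 267 268 269 270 271 272 273 274 275]
194 [104 102 100  97  95 100  99 103 106 106 106 105 109 106 107 106 105 107 108 105 106 107 107 106 107 108 107 106 106 105 106 108]
195 [ 95  84  73  66  60  63  70  83  90  96  96 101 104 107 107 106 103 105 104 104 103 108 104 106 106 107 108 106 108 104 105 108]
196 [ 55  46  34  30  23  30  36  43  48  60  64  76  88  96 101 106 105 106 106 107 106 105 107 105 106 107 104 106 108 107 105 107]
197 [ 13  21   9  14  15  13  13  15  16  22  30  40  48  67  87  99 104 108 105 105 107 105 105 106 106 105 108 107 107 107 107 107]
198 [ 13  12  19  12  18  14  17  18  16   7  15  15  20  34  56  80  95 102 106 106 106 106 107 106 107 106 107 106 105 108 107 107]
199 [ 18  18  14  18  20  20  16  18  13  10  13  15  18  15  25  49  72  91 104 104 106 108 107 107 107 107 106 108 108 107 107 108]
200 [ 17  17  19  20  18  20  19  11   5  20  21  20  20  19  22  30  42  65  90 103 104 107 108 109 106 111 107 106 106 105 106 108]
201 [ 21  21  22  24  24  22  25
[... 1340 characters left out ...]
06 106 104 106 107 106 107 105 104 103 106 106 105 107 105 106 106 107 105 105 106 106 105 105 107 106 106]
213 [113 111 111 111 112 112 113 109 110 112 110 111 110 113 111 110 112 113 111 110 109 110 111 111 110 111 113 112 112 110 112 109]
214 [109 111 111 111 113 112 109 111 112 110 110 111 113 112 112 112 112 111 111 112 115 112 112 112 112 112 112 111 112 111 111 112]
215 [110 110 108 109 111 110 110 107 111 110 112 110 110 111 109 110 111 111 112 111 110 111 111 112 110 111 112 112 112 111 110 113]
guard row wide [(206, array([232, 265, 266, 299, 300])), (210, array([298, 299])), (214, array([289, 290, 294, 295, 300, 301])), (218, array([289, 290, 296, 299])), (222, array([291, 292]))]
```

Call:
{"method": "apply_moves", "body": {"moves": [[[0,0,0],[3,-0.5,0],1],[[0,0,0],[6,-1,0],1],[[0,0,0],[6.88,-1.14,0],1],[[0,0,0],[6.88,-1.14,0],1],[[0,0,0],[6.88,-1.14,1],1],[[0,0,0],[6.88,-1.14,2],1],[[0,0,0],[6.88,-1.14,2.6],1],[[0,0,0],[6.88,-1.14,2.6],1]]}}

```text
time: 8.9
tool_pos: [0.5984, 0.0306, 0.1921]
tool_rot: [-0.0, 0.996, 0.09, -0.002]
contact_force: [-0.6, 0.0, -1.0]
gripper_width: 0.229
grasp_force: 58.9
```

Run:
```python
from h import *
s=manip.state();print(s['time'],s['tool_pos'],s['contact_force'])
f=grab('wrist'); np.savez('w3.npz',**f)
im=f['image'][150:240,190:320]; cv2.imwrite('pics/i.png',cv2.resize(cv2.convertScaleAbs(im,alpha=1.3),None,fx=6,fy=6,interpolation=3)[:,:,::-1])
```

```text
8.9 [0.59842178 0.03064121 0.19211453] [-0.59598824  0.03693819 -1.03184566]
```

View pics/i.png

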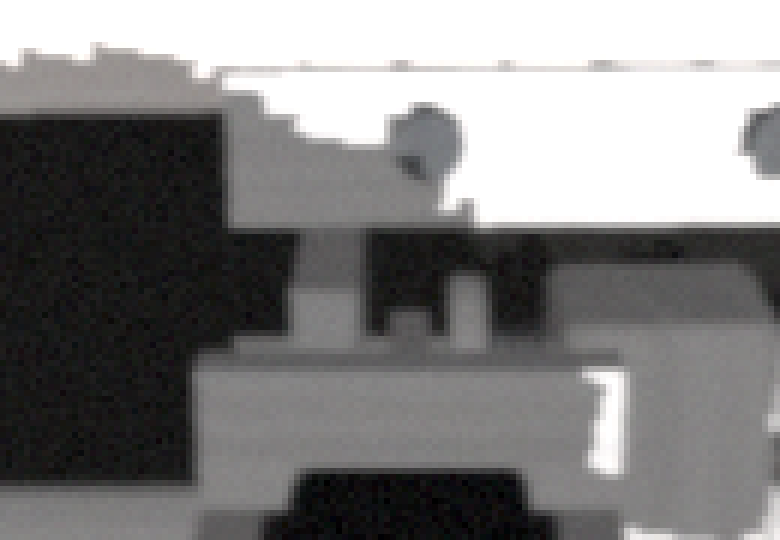

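Fork tip at crop x 385–437 lies between the lug (right face 365) and the collar (left face 445). It needs ~0.6 mm towards the lug. I'll check x numerically before lowering.

Run:
```python
from h import *
f=dict(np.load('w3.npz'));s=manip.state();T=np.array(s['tool_pos']);q=np.array(s['tool_rot']);M=R.from_quat(q[[1,2,3,0]]).as_matrix()
for n,x,y,z in [('collar back edge',468,268,.116),('fork tip back edge',411,308,.126)]:
    print(n,((M.T@(ray(f,(190+x/6-.5,150+y/6-.5),z)-T))*1000).round(1))
```

```text
collar back edge [11.8  6.5 77.1]
fork tip back edge [10.4  0.2 67.1]
```

Call:
{"method": "apply_moves", "body": {"moves": [[[0,0,0],[0.15,-0.06,0],1],[[0,0,0],[0.15,-0.06,0],1],[[0,0,0],[0.15,-0.06,0],1]]}}

```text
time: 9.25
tool_pos: [0.6016, 0.0317, 0.1948]
tool_rot: [0.0, 0.996, 0.09, 0.0]
contact_force: [-0.0, -0.7, -1.3]
gripper_width: 0.226
grasp_force: 58.9
```

Run:
```python
from h import *
s=manip.state();T=np.array(s['tool_pos']);q=np.array(s['tool_rot']);M=R.from_quat(q[[1,2,3,0]]).as_matrix()
print(s['time'],T,(M.T@(T-[0.59842178,0.03064121,0.19211453])*1000).round(2),M[:2,:2].round(4).tolist(),s['contact_force'])
```

```text
9.25 [0.60164248 0.03167605 0.19484939] [ 3.36 -0.44 -2.73] [[0.9839, 0.1789], [0.1789, -0.9839]] [-0.02193469 -0.71792179 -1.27956735]
```

Call:
{"method": "apply_moves", "body": {"moves": [[[0,0,0],[0,0,0],1],[[0,0,0],[0,0,0],1]]}}

```text
time: 9.45
tool_pos: [0.6014, 0.0316, 0.1945]
tool_rot: [0.0, 0.996, 0.09, 0.0]
contact_force: [-0.2, 0.7, -1.3]
gripper_width: 0.225
grasp_force: 58.9
```

Run:
```python
from h import *
np.set_printoptions(linewidth=220)
f=grab('wrist'); np.savez('w4.npz',**f); s=manip.state();T=np.array(s['tool_pos']);print(s['time'],T)
g=f['image'].max(2)
for r in (190,193,196,199,201,203,205,207): print(r,g[r,234:280])
print('collar col',g[184:212,266:271].mean(1).round().astype(int),'fork col',g[184:212,257:260].mean(1).round().astype(int))
```

```text
9.5 [0.60139274 0.03166014 0.19441155]
190 [100  98  97 100  97  96  97 100  98 100 100 100  98  98 101  98  98  98  95  97  98  99  95  96  96  96  97  94  96  98  93  95  90  96 114 164 187 193 193 193 194 190 191 190 189 189]
193 [22 18 20 17 20 21 41 60 67 72 72 70 71 72 67 68 63 50 33 18 18 13 21 26 23 15 20 24 20 24 20 20 23 18 25 23 13 26 25 23 21 28 20 20 25 23]
196 [18 18 14 17 19 30 49 66 68 72 73 72 69 71 67 72 66 48 27 20 21 20 23 19 15 18 21 19 19 22 19 23 19 19 18 17 15 22 17 14 20 17 13 22 20 22]
199 [17 18 20 18 23 41 59 68 70 69 68 67 70 68 69 70 61 44 30 19 14 18 19 20 18 22 20 17 19 23 26 34 46 50 49 47 41 32 23 20 20 23 21 27 20 18]
201 [17 18 17 20 28 54 66 73 72 74 72 75 72 74 75 75 63 43 27 24 27 36 43 40 44 40 39 30 28 22 35 64 76 82 80 79 74 52 24 22 21 21 25 17 16 20]
203 [ 22  23  21  21  42  76  96  98  96 100  97  96  97  96  96  95  76  51  28  21  39  58  65  66  69  70  66  51  29  23  40  67  84  90  92  90  84  57  33  19  21  21  21  19  18  21]
205 [ 20  18  19  21  42  76  92 100  99  99 100  99 100  99 100  94  78  53  32  26  39  58  66  69  69  70  67  48  30  20  38  70  88  96  94  94  83  61  36  25  18  21  23  19  21  22]
207 [27 23 28 27 40 68 90 94 97 96 98 98 98 98 98 92 79 58 37 30 45 63 70 71 68 70 67 51 33 28 42 70 92 95 95 94 88 68 43 35 36 32 35 31 36 32]
collar col [193 185 176 141 129 138 130  91  44  20  19  20  18  21  26  47  68  78  82  88  90  91  95  93  83  74  72  83] fork col [ 97 101 101 101 103 100  96  78  40  21  16  20  17  22  21  20  24  41  63  68  69  69  70  70  68  71  74  83]
```

Run:
```python
from h import *
f=dict(np.load('w4.npz'));s=manip.state();T=np.array(s['tool_pos']);q=np.array(s['tool_rot']);M=R.from_quat(q[[1,2,3,0]]).as_matrix()
for n,x,y,z in [('collar back edge',268,198.7,.116),('fork tip back edge',258,201.2,T[2]-.0661),('collarL',264.4,203,.125),('lug',251,203,.126)]:
    print(n,((M.T@(ray(f,(x,y),z)-T))*1000).round(1))
```

```text
collar back edge [ 8.7  7.  78.4]
fork tip back edge [10.9  0.3 66.1]
collarL [ 8.6  4.4 69.4]
lug [ 9.  -4.1 68.4]
```

Call:
{"method": "apply_moves", "body": {"moves": [[[0,0,0],[-0.16,0,0],1],[[0,0,0],[-0.16,0,0],1],[[0,0,0],[-0.16,0,0],1],[[0,0,0],[-0.16,0,0.4],1],[[0,0,0],[-0.16,0,0.7],1],[[0,0,0],[-0.16,0,0.9],1],[[0,0,0],[-0.16,0,0.9],1]]}}

```text
time: 10.2
tool_pos: [0.5994, 0.0314, 0.1845]
tool_rot: [-0.0, 0.996, 0.09, -0.001]
contact_force: [-0.2, -0.6, -0.5]
gripper_width: 0.224
grasp_force: 58.9
```

Call:
{"method": "apply_moves", "body": {"moves": [[[0,0,0],[0,0,0.3],1],[[0,0,0],[0,0,0.6],1],[[0,0,0],[0,0,0.9],1],[[0,0,0],[0,0,1.2],1],[[0,0,0],[0,0,1.4],1],[[0,0,0],[0,0,1.4],1],[[0,0,0],[0,0,1.4],1]]}}

```text
time: 10.9
tool_pos: [0.5998, 0.0314, 0.1713]
tool_rot: [0.0, 0.996, 0.09, -0.0]
contact_force: [-1.0, 0.7, -0.9]
gripper_width: 0.225
grasp_force: 58.9
```

Run:
```python
from h import *
s=manip.state();T=np.array(s['tool_pos']);print(s['time'],T,s['contact_force'])
for n in ('scene','side'):
    f=grab(n); pts(f,['fork_grip','collar'])
```

```text
10.9 [0.59978879 0.03136119 0.17130645] [-0.95116686  0.67074199 -0.93829906]
spot_point fork_grip [(0.45, [0.5981, 0.0357, 0.1676], [294.0, 216.0])]
spot_point collar [(0.62, [0.4123, 0.1011, 0.1026], [273.0, 188.0]), (0.57, [0.0895, -0.3254, 0.0241], [120.0, 201.0])]
spot_point fork_grip [(0.48, [0.6017, 0.0349, 0.1722], [309.0, 145.0]), (0.48, [0.4469, 0.3141, -0.0003], [236.0, 143.0])]
spot_point collar [(0.65, [0.0909, -0.33, 0.02], [198.0, 324.0])]
```

Call:
{"method": "apply_moves", "body": {"moves": [[[0,0,0],[0,0.1,0],1],[[0,0,0],[0,0.2,0],1],[[0,0,0],[0,0.3,0],1],[[0,0,0],[0,0.4,0],1],[[0,0,0],[0,0.5,0],1],[[0,0,0],[0,0.6,0],1],[[0,0,0],[0,0.7,0],1],[[0,0,0],[0,0.8,0],1],[[0,0,0],[0,0.9,0],1],[[0,0,0],[0,0.9,0],1]]}}

```text
time: 12.2
tool_pos: [0.6014, 0.0223, 0.1713]
tool_rot: [0.0, 0.996, 0.09, -0.0]
contact_force: [0.6, 1.8, -1.4]
gripper_width: 0.228
grasp_force: 58.9
```

```bash
cat > st.py <<'E'
from h import *
s=manip.state();T=np.array(s['tool_pos']);M=R.from_quat(np.array(s['tool_rot'])[[1,2,3,0]]).as_matrix()
print(s['time'],T.round(4),'rel mm',(M.T@(T-[0.59978879,0.03136119,0.17130645])*1000).round(2),'F tool',(M.T@np.array(s['contact_force'])).round(2))
E
python3 st.py
python3 - <<'E'
from h import *
np.set_printoptions(linewidth=220)
f=grab('wrist'); np.savez('w5.npz',**f); g=f['image'].max(2)
for r in (197,200,203,206,209,212): print(r,g[r,220:290])
E
```

```text
12.2 [0.6014 0.0223 0.1713] rel mm [-0.02  9.18  0.01] F tool [ 0.88 -1.62  1.42]
197 [103 103 104 105 102 104 106 103 103 102 103 103 103 103 103 103 102 104 104 103 106 101 103 106 104 101 103 102 101 100 104 103 104 101  99  99  98  95  99  99  99  98 100 100  99  99  98  97  97  98  96  94  97  98
 122 169 194 202 200 202 203 203 201 200 199 197 198 195 194 196]
200 [27 28 31 35 57 66 71 70 73 70 71 70 70 71 71 65 43 27 21 22 24 25 26 24 21 25 24 22 28 22 21 22 22 26 23 25 24 26 26 28 26 15 19 27 21 22 20 24 24 24 21 24 15 21 26 27 35 39 38 38 30 29 25 29 33 34 31 23 26 31]
203 [21 22 34 58 69 73 72 74 72 72 73 72 71 71 69 60 43 26 22 19 17 19 16 22 26 20 22 21 24 19 20 23 23 23 42 58 69 69 70 73 66 52 28 20 18 21 24 23 21 17 24 21 24 20 21 17 23 21 19 23 22 23 23 25 21 22 21 18 23 24]
206 [19 33 57 69 70 73 73 72 71 75 71 73 72 70 65 54 43 24 18 21 14 22 12 22 24 17 18 24 20 21 20 17 20 27 43 62 71 70 72 71 67 48 30 22 20 18 25 23 26 24 18 21 23 21 26 19 21 19 24 20 22 22 28 35 33 36 35 33 30 37]
209 [37 58 69 70 72 71 74 73 71 72 73 72 71 70 71 70 72 70 67 67 69 67 67 67 65 68 68 68 69 67 68 67 69 68 69 73 71 74 72 71 72 74 66 70 72 70 69 72 71 68 69 68 69 68 67 67 70 66 67 68 73 72 74 73 73 71 72 71 73 74]
212 [ 71  88  97  99 101  99 100 101 100  99 101  99  99 102 100 101 100 102  99  97 101  98 100 101 100 101 101  99 101 100 101 100 100  98 100  99 101 100 101 102 101 101  98  99 102  98  98 101 100  99 100 100 101  98
 102 100  98 100  99 103 100 100 103  99 101 102 121 167 191 196]
```

Call:
{"method": "apply_moves", "body": {"moves": [[[0,0,0],[0,0.1,0],1],[[0,0,0],[0,0.2,0],1],[[0,0,0],[0,0.3,0],1],[[0,0,0],[0,0.3,0],1]]}}

```text
time: 12.65
tool_pos: [0.6019, 0.0196, 0.1713]
tool_rot: [-0.0, 0.996, 0.09, -0.0]
contact_force: [-0.6, 2.0, -0.1]
gripper_width: 0.227
grasp_force: 58.9
```

```bash
python3 st.py
```

```text
12.65 [0.6019 0.0196 0.1713] rel mm [-3.000e-02  1.193e+01 -1.000e-02] F tool [-0.21 -2.04  0.06]
```

Call:
{"method": "apply_moves", "body": {"moves": [[[0,0,0],[0,0.05,0],1],[[0,0,0],[0,0.1,0],1],[[0,0,0],[0,0.1,0],1]]}}

```text
time: 12.95
tool_pos: [0.602, 0.019, 0.1713]
tool_rot: [-0.0, 0.996, 0.09, -0.0]
contact_force: [-1.3, 3.8, 0.3]
gripper_width: 0.227
grasp_force: 59.0
```

```bash
python3 st.py
```

```text
12.95 [0.602  0.019  0.1713] rel mm [-5.000e-02  1.254e+01 -1.000e-02] F tool [-0.64 -3.98 -0.3 ]
```

Call:
{"method": "apply_moves", "body": {"moves": [[[0,0,0],[0,0.1,0],1],[[0,0,0],[0,0.2,0],1],[[0,0,0],[0,0.3,0],1],[[0,0,0],[0,0.35,0],1],[[0,0,0],[0,0.35,0],1]]}}

```text
time: 13.45
tool_pos: [0.6024, 0.0155, 0.1713]
tool_rot: [-0.001, 0.996, 0.09, -0.0]
contact_force: [-2.2, 4.9, 0.2]
gripper_width: 0.226
grasp_force: 59.1
```

```bash
python3 st.py
```

```text
13.45 [0.6024 0.0155 0.1713] rel mm [-0.22 16.09  0.  ] F tool [-1.26 -5.24 -0.2 ]
```

Call:
{"method": "apply_moves", "body": {"moves": [[[0,0,0],[0,0.05,0],1],[[0,0,0],[0,0.1,0],1],[[0,0,0],[0,0.13,0],1],[[0,0,0],[0,0.13,0],1],[[0,0,0],[0,0.13,0],1]]}}

```text
time: 13.95
tool_pos: [0.6026, 0.0144, 0.1713]
tool_rot: [-0.001, 0.996, 0.09, -0.0]
contact_force: [-2.0, 6.2, 0.8]
gripper_width: 0.225
grasp_force: 59.1
```

```bash
python3 st.py
python3 - <<'E'
from h import *
f=grab('side');s=manip.state();u=px(f,[.6,.045,.118])[0].round().astype(int);print(u)
g=grab('scene');v=px(g,[.6,.045,.118])[0].round().astype(int)
o=[cv2.resize(k['image'][c[1]-20:c[1]+20,c[0]-20:c[0]+20],(390,390),interpolation=3) for k,c in ((f,u),(g,v))]
cv2.imwrite('pics/j.png',np.hstack(o)[:,:,::-1])
E
```

```text
13.95 [0.6026 0.0144 0.1713] rel mm [-0.25 17.21 -0.03] F tool [-0.83 -6.46 -0.83]
[305 155]
```

Call:
{"method": "apply_moves", "body": {"moves": [[[0,0,0],[-0.1,0,0],1],[[0,0,0],[-0.2,0,0],1],[[0,0,0],[-0.3,0,0],1],[[0,0,0],[-0.4,0,0],1],[[0,0,0],[-0.5,0,0],1],[[0,0,0],[-0.55,0,0],1],[[0,0,0],[-0.55,0,0],1]]}}

```text
time: 14.75
tool_pos: [0.5985, 0.0135, 0.1715]
tool_rot: [-0.001, 0.996, 0.09, 0.002]
contact_force: [2.6, 5.4, -1.4]
gripper_width: 0.224
grasp_force: 58.9
```

```bash
python3 st.py
```

```text
14.75 [0.5985 0.0135 0.1715] rel mm [-4.42 17.31 -0.22] F tool [ 3.48 -4.81  1.43]
```

Call:
{"method": "apply_moves", "body": {"moves": [[[0,0,0],[-0.1,0,0],1],[[0,0,0],[-0.2,0,0],1],[[0,0,0],[-0.2,0,0],1],[[0,0,0],[-0.2,0,0],1]]}}

```text
time: 15.15
tool_pos: [0.5967, 0.0132, 0.1716]
tool_rot: [-0.001, 0.996, 0.09, 0.002]
contact_force: [2.4, 6.3, -1.1]
gripper_width: 0.226
grasp_force: 58.9
```

```bash
python3 st.py
```

```text
15.15 [0.5967 0.0132 0.1716] rel mm [-6.33 17.34 -0.34] F tool [ 3.52 -5.76  1.07]
```

Call:
{"method": "apply_moves", "body": {"moves": [[[0,0,0],[-0.1,0,0],1],[[0,0,0],[-0.2,0,0],1],[[0,0,0],[-0.3,0,0],1],[[0,0,0],[-0.4,0,0],1],[[0,0,0],[-0.5,0,0],1],[[0,0,0],[-0.6,0,0],1],[[0,0,0],[-0.6,0,0],1]]}}

```text
time: 15.85
tool_pos: [0.5908, 0.0122, 0.1716]
tool_rot: [-0.001, 0.996, 0.09, 0.002]
contact_force: [3.1, 6.1, -1.2]
gripper_width: 0.227
grasp_force: 58.9
```

```bash
python3 st.py;  python3 - <<'E'
from h import *
f=grab('wrist'); np.savez('w6.npz',**f); pts(f,['bar_tip','collar','stub_end','hinge','lid'])
E
```

```text
15.85 [0.5908 0.0122 0.1716] rel mm [-12.23  17.26  -0.35] F tool [ 4.1  -5.43  1.21]
spot_point bar_tip []
spot_point collar [(0.55, [0.5947, 0.009, 0.1167], [264.0, 219.0])]
spot_point stub_end [(0.7, [0.6078, -0.0311, 0.1171], [335.0, 211.0]), (0.35, [0.5957, 0.0102, 0.1002], [262.0, 209.0])]
spot_point hinge [(0.75, [0.6021, 0.0217, 0.1172], [245.0, 204.0])]
spot_point lid [(0.9, [0.5938, 0.0111, 0.1001], [260.0, 211.0])]
```

Call:
{"method": "apply_moves", "body": {"moves": [[[0,0,0],[-0.15,0,0],1],[[0,0,0],[-0.3,0,0],1],[[0,0,0],[-0.45,0,0],1],[[0,0,0],[-0.6,0,0],1],[[0,0,0],[-0.75,0,0],1],[[0,0,0],[-0.9,0,0],1],[[0,0,0],[-0.9,0,0],1]]}}

```text
time: 16.85
tool_pos: [0.5818, 0.0105, 0.1716]
tool_rot: [-0.001, 0.996, 0.09, 0.002]
contact_force: [2.0, 6.0, -1.1]
gripper_width: 0.225
grasp_force: 58.9
```

```bash
python3 st.py;  python3 - <<'E'
from h import *
f=grab('wrist'); np.savez('w7.npz',**f); pts(f,['bar_tip','stub_end','lid'])
E
```

```text
16.85 [0.5818 0.0105 0.1716] rel mm [-21.41  17.26  -0.42] F tool [ 3.03 -5.54  1.12]
spot_point bar_tip []
spot_point stub_end [(0.72, [0.602, -0.0323, 0.1165], [335.0, 205.0])]
spot_point lid [(0.92, [0.5865, 0.0082, 0.1002], [262.0, 209.0])]
```

Call:
{"method": "apply_moves", "body": {"moves": [[[0,0,0],[-0.15,0,0],1],[[0,0,0],[-0.3,0,0],1],[[0,0,0],[-0.45,0,0],1],[[0,0,0],[-0.6,0,0],1],[[0,0,0],[-0.75,0,0],1],[[0,0,0],[-0.9,0,0],1],[[0,0,0],[-1.05,0,0],1],[[0,0,0],[-1.2,0,0],1],[[0,0,0],[-1.2,0,0],1]]}}

```text
time: 17.95
tool_pos: [0.569, 0.0074, 0.1715]
tool_rot: [0.0, 0.996, 0.09, 0.0]
contact_force: [1.4, -0.0, 0.5]
gripper_width: 0.229
grasp_force: 59.1
```

```bash
python3 st.py;  python3 - <<'E'
from h import *
f=grab('wrist'); np.savez('w8.npz',**f); pts(f,['bar_tip','stub_end','lid'])
E
```

```text
17.95 [0.569  0.0074 0.1715] rel mm [-34.56  18.12  -0.21] F tool [ 1.38  0.28 -0.53]
spot_point bar_tip []
spot_point stub_end [(0.57, [0.591, -0.0458, 0.1187], [354.0, 206.0])]
spot_point lid []
```

Call:
{"method": "apply_moves", "body": {"moves": [[[0,0,0],[-0.2,0,0],1],[[0,0,0],[-0.4,0,0],1],[[0,0,0],[-0.6,0,0],1],[[0,0,0],[-0.8,0,0],1],[[0,0,0],[-1,0,0],1],[[0,0,0],[-1.2,0,0],1],[[0,0,0],[-1.3,0,0],1],[[0,0,0],[-1.3,0,0],1]]}}

```text
time: 18.95
tool_pos: [0.556, 0.0053, 0.1713]
tool_rot: [-0.0, 0.996, 0.09, -0.0]
contact_force: [2.0, 1.3, -0.7]
gripper_width: 0.227
grasp_force: 59.2
```

```bash
python3 st.py;  python3 - <<'E'
from h import *
f=grab('wrist'); np.savez('w9.npz',**f); pts(f,['bar_tip','stub_end','lid','collar'])
f=grab('side'); pts(f,['bar_tip','stub_end','lid','glass'])
f=grab('scene'); pts(f,['bar_tip','stub_end','lid','glass'])
E
```

```text
18.95 [0.556  0.0053 0.1713] rel mm [-4.772e+01  1.778e+01  1.000e-02] F tool [ 2.22 -0.97  0.66]
spot_point bar_tip []
spot_point stub_end [(0.68, [0.574, -0.0496, 0.1159], [354.0, 211.0]), (0.37, [0.6049, 0.0209, 0.12], [245.0, 139.0])]
spot_point lid [(0.9, [0.5591, -0.003, 0.1004], [271.0, 213.0]), (0.46, [0.5769, -0.0479, 0.1178], [353.0, 207.0])]
spot_point collar [(0.45, [0.5587, -0.0072, 0.1167], [279.0, 224.0])]
spot_point bar_tip [(0.59, [0.6019, 0.0164, 0.119], [310.0, 161.0]), (0.52, [0.1018, -0.3581, 0.0249], [205.0, 332.0]), (0.49, [0.4442, 0.3139, -0.0038], [236.0, 144.0])]
spot_point stub_end [(0.87, [0.2983, 0.4323, 0.0139], [191.0, 132.0]), (0.77, [0.577, -0.0547, 0.1163], [313.0, 178.0]), (0.61, [0.0671, -0.2675, 0.0183], [183.0, 307.0])]
spot_point lid [(0.84, [0.2655, 0.4255, 0.0016], [184.0, 137.0]), (0.59, [0.0879, -0.3193, 0.0019], [196.0, 323.0])]
spot_point glass [(0.8, [0.4189, 0.0988, 0.0995], [250.0, 163.0])]
spot_point bar_tip [(0.69, [0.6067, 0.0181, 0.1167], [290.0, 231.0]), (0.47, [0.1027, -0.3614, 0.0168], [113.0, 209.0]), (0.36, [0.5544, 0.0248, 0.1151], [281.0, 220.0])]
spot_point stub_end [(0.96, [0.0648, -0.267, 0.0199], [133.0, 191.0]), (0.86, [0.5739, -0.0448, 0.113], [267.0, 234.0]), (0.73, [0.3009, 0.4281, 0.0116], [321.0, 155.0])]
spot_point lid [(0.88, [0.5667, -0.0093, 0.1041], [275.0, 230.0]), (0.87, [0.0868, -0.3225, 0.0049], [122.0, 204.0]), (0.67, [0.2624, 0.4234, -0.0032], [314.0, 153.0])]
spot_point glass []
```

Call:
{"method": "apply_moves", "body": {"moves": [[[0,0,0],[0.1,-0.1,0],1],[[0,0,0],[0.2,-0.15,0],1],[[0,0,0],[0.25,-0.15,0],1],[[0,0,0],[0.25,-0.15,0],1]]}}

```text
time: 20.1
tool_pos: [0.5583, 0.0073, 0.1711]
tool_rot: [-0.0, 0.996, 0.09, -0.0]
contact_force: [-0.7, -0.3, -1.7]
gripper_width: 0.228
grasp_force: 59.2
```

```bash
python3 st.py
```

```text
20.1 [0.5583 0.0073 0.1711] rel mm [-45.16  16.22   0.27] F tool [-0.7   0.17  1.65]
```

Call:
{"method": "apply_moves", "body": {"moves": [[[0,0,0],[0,0,-0.3],1],[[0,0,0],[0,0,-0.7],1],[[0,0,0],[0,0,-1.2],1],[[0,0,0],[0,0,-1.8],1],[[0,0,0],[0,0,-2.5],1],[[0,0,0],[0,0,-4],1],[[0,0,0],[0,0,-6],1],[[0,0,0],[0,0,-8],1],[[0,0,0],[0,0,-8],1],[[0,0,0],[0,0,-8],1]]}}

```text
time: 21.1
tool_pos: [0.5587, 0.0073, 0.2522]
tool_rot: [0.0, 0.996, 0.09, 0.001]
contact_force: [0.4, -0.1, -1.9]
gripper_width: 0.222
grasp_force: 59.1
```

```bash
python3 st.py;  python3 - <<'E'
from h import *
f=grab('wrist'); np.savez('w10.npz',**f); pts(f,['bar_tip','stub_end','lid','collar'])
g=grab('scene')
c=g['image'][170:290,190:360]
o=np.vstack([cv2.resize(f['image'],(400,300)),cv2.resize(c,(400,282),interpolation=3)]);cv2.imwrite('pics/k.png',o[:,:,::-1])
E
```

```text
21.1 [0.5587 0.0073 0.2522] rel mm [-44.59  16.41 -80.92] F tool [0.33 0.16 1.86]
spot_point bar_tip [(0.93, [0.5561, 0.0222, 0.1177], [239.0, 189.0])]
spot_point stub_end [(0.77, [0.5776, -0.0499, 0.1201], [330.0, 180.0])]
spot_point lid [(0.74, [0.5604, -0.0062, 0.0981], [272.0, 184.0])]
spot_point collar [(0.57, [0.5599, -0.0031, 0.1143], [270.0, 189.0])]
```

View pics/k.png

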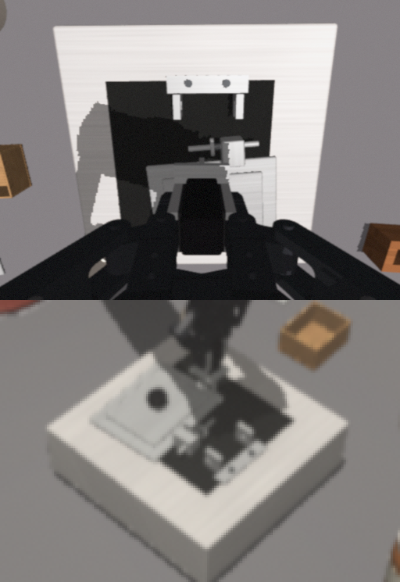

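The lid lies flat on the warmer, well in front of both lugs. In the wrist view (top) the bar and stub are at row ~147 and the lug fronts at row ~118. Now the tool goes back to its stand.

Call:
{"method": "apply_moves", "body": {"moves": [[[0,0,0.01],[-1.5,3,0],1],[[0,0,0.03],[-4,7,0],1],[[0,0,0.05],[-6.5,11,0],1],[[0,0,0.07],[-9,15,0],1],[[0,0,0.09],[-11.5,19,0],1],[[0,0,0.11],[-14,23,0],1],[[0,0,0.119],[-16.5,27,0],1],[[0,0,0.119],[-18.5,30,0],1],[[0,0,0.119],[-19.3,31.4,0],1],[[0,0,0.119],[-19.3,31.4,0],1],[[0,0,0.119],[-19.3,31.4,0],1],[[0,0,0.119],[-19.3,31.4,0],1],[[0,0,0.119],[-19.3,31.4,0],1]]}}

```text
time: 22.7
tool_pos: [0.4253, -0.335, 0.2513]
tool_rot: [-0.0, 1.0, 0.031, 0.0]
contact_force: [0.9, 0.5, 0.1]
gripper_width: 0.224
grasp_force: 59.2
```

```bash
cat > st2.py <<'E'
from h import *
s=manip.state();T=np.array(s['tool_pos']);M=R.from_quat(np.array(s['tool_rot'])[[1,2,3,0]]).as_matrix()
print(s['time'],T.round(4),'to go mm (tool)',(M.T@(np.array([.4251,-.3361,.0821])-T)*1000).round(2),np.degrees(np.arctan2(M[1,0],M[0,0])),'F',np.array(s['contact_force']).round(1),s['gripper_width'])
E
python3 st2.py
```

```text
22.7 [ 0.4253 -0.335   0.2513] to go mm (tool) [ -0.33   1.14 169.19] 3.5989014599455382 F [0.9 0.5 0.1] 0.22438488619359517
```

Call:
{"method": "apply_moves", "body": {"moves": [[[0,0,0],[0,0.1,3],1],[[0,0,0],[0,0.1,7],1],[[0,0,0],[0,0.1,10],1],[[0,0,0],[0,0.1,12],1],[[0,0,0],[0,0.1,12.4],1],[[0,0,0],[0,0.1,12.4],1],[[0,0,0],[0,0.1,12.4],1],[[0,0,0],[0,0.1,13],1],[[0,0,0],[0,0.1,13.8],1],[[0,0,0],[0,0.1,14.6],1],[[0,0,0],[0,0.1,14.6],1]]}}

```text
time: 23.8
tool_pos: [0.4239, -0.3363, 0.1035]
tool_rot: [-0.001, 1.0, 0.03, -0.001]
contact_force: [-0.4, -0.2, -1.0]
gripper_width: 0.226
grasp_force: 59.2
```

```bash
python3 st2.py
```

```text
23.8 [ 0.4239 -0.3363  0.1035] to go mm (tool) [ 1.29 -0.09 21.35] 3.4768226566370446 F [-0.4 -0.2 -1. ] 0.225775965458248
```

In the hole, with no contact. Lowering to the rest.

Call:
{"method": "apply_moves", "body": {"moves": [[[0,0,0],[0,0,0.5],1],[[0,0,0],[0,0,1],1],[[0,0,0],[0,0,1.5],1],[[0,0,0],[0,0,1.9],1],[[0,0,0],[0,0,2],1],[[0,0,0],[0,0,2],1],[[0,0,0],[0,0,2],1]]}}

```text
time: 24.5
tool_pos: [0.4249, -0.3373, 0.0855]
tool_rot: [0.0, 1.0, 0.03, 0.0]
contact_force: [0.7, -0.0, -1.3]
gripper_width: 0.227
grasp_force: 59.2
```

```bash
python3 st2.py
```

```text
24.5 [ 0.4249 -0.3373  0.0855] to go mm (tool) [ 0.31 -1.18  3.41] 3.4818364185924415 F [ 0.7 -0.  -1.3] 0.2265142012946876
```

Call:
{"method": "apply_moves", "body": {"moves": [[[0,0,0],[0,-0.1,0.1],1],[[0,0,0],[0,-0.1,0.2],1],[[0,0,0],[0,-0.1,0.28],1],[[0,0,0],[0,-0.1,0.28],1],[[0,0,0],[0,-0.1,0.28],1]]}}

```text
time: 25.0
tool_pos: [0.4247, -0.3362, 0.0825]
tool_rot: [-0.0, 1.0, 0.03, -0.0]
contact_force: [0.5, -0.0, -0.8]
gripper_width: 0.225
grasp_force: 59.2
```

```bash
python3 st2.py
```

```text
25.0 [ 0.4247 -0.3362  0.0825] to go mm (tool) [ 0.44 -0.04  0.38] 3.4844009573495103 F [ 0.5 -0.  -0.8] 0.22460488893823677
```

Call:
{"method": "apply_moves", "body": {"moves": [[[0,0,0],[0,0,0.03],1],[[0,0,0],[0,0,0.03],0],[[0,0,0],[0,0,0.03],-0.5],[[0,0,0],[0,0,0.03],-1],[[0,0,0],[0,0,0.03],-1],[[0,0,0],[0,0,0.03],-1],[[0,0,0],[0,0,0.03],-1],[[0,0,0],[0,0,-1],-1],[[0,0,0],[0,0,-3],-1],[[0,0,0],[0,0,-6],-1],[[0,0,0],[0,0,-10],-1],[[0,0,0],[0,0,-14],-1],[[0,0,0],[0,0,-17],-1],[[0,0,0],[0,0,-17],-1],[[0,0,0],[0,0,-17],-1]]}}

```text
time: 26.5
tool_pos: [0.425, -0.3365, 0.254]
tool_rot: [0.001, 1.0, 0.03, 0.001]
contact_force: [0.7, 0.3, -0.5]
gripper_width: 1.0
grasp_force: 0.0
```

```bash
python3 st2.py
python3 - <<'E'
from h import *
for n in ('scene','side'):
    f=grab(n); pts(f,['fork_grip','stand','lid','stub_end','bar_tip','glass'])
E
```

```text
26.5 [ 0.425  -0.3365  0.254 ] to go mm (tool) [-1.4000e-01 -7.0000e-01  1.7194e+02] 3.4871644428185213 F [ 0.7  0.3 -0.5] 1.0002616474633608
spot_point fork_grip [(0.69, [0.5657, -0.0083, 0.1017], [275.0, 230.0]), (0.65, [0.4151, 0.1002, 0.1029], [273.0, 188.0]), (0.57, [0.4247, -0.3341, 0.0814], [161.0, 253.0])]
spot_point stand [(0.58, [0.4219, -0.3378, -0.001], [163.0, 269.0])]
spot_point lid [(0.91, [0.5621, -0.006, 0.1005], [275.0, 229.0]), (0.76, [0.2674, 0.4237, -0.0053], [315.0, 154.0]), (0.61, [0.0846, -0.3205, 0.0019], [122.0, 204.0])]
spot_point stub_end [(0.78, [0.0676, -0.265, 0.0176], [134.0, 192.0]), (0.64, [0.2988, 0.4278, 0.0135], [321.0, 154.0]), (0.6, [0.5767, -0.0485, 0.1158], [267.0, 235.0])]
spot_point bar_tip [(0.57, [0.1051, -0.3602, 0.0208], [113.0, 208.0]), (0.51, [0.5556, 0.0253, 0.1163], [282.0, 220.0])]
spot_point glass [(0.78, [0.4152, 0.1039, 0.1015], [274.0, 188.0]), (0.61, [0.6164, 0.46, 0.0034], [386.0, 200.0])]
spot_point fork_grip [(0.8, [0.4234, -0.3312, 0.0779], [311.0, 271.0])]
spot_point stand [(0.83, [0.4257, -0.3377, -0.0008], [310.0, 285.0])]
spot_point lid [(0.76, [0.5638, -0.0101, 0.0976], [303.0, 173.0]), (0.62, [0.2691, 0.4244, 0.0015], [185.0, 137.0]), (0.59, [0.0885, -0.3177, 0.0032], [196.0, 323.0])]
spot_point stub_end [(0.79, [0.0707, -0.2642, 0.0206], [184.0, 305.0]), (0.67, [0.5775, -0.0556, 0.1141], [314.0, 178.0])]
spot_point bar_tip [(0.48, [0.1006, -0.3581, 0.0224], [205.0, 332.0])]
spot_point glass [(0.56, [0.4187, 0.098, 0.0982], [250.0, 164.0])]
```

```bash
python3 -c "
from plant import manip
print(manip.job_done())"
```

```text
the job is handed in; nothing more can be done
None
```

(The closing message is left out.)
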